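Open the spring-lid screw case

TASK

Press down the red release tab on the front of the screw case so that its grey lid springs part-way up, then push the lid with the fingers all the way back until it rests fully open by itself, and move clear. Nothing is to be picked up: leave the glue bottle, the brass tin and the cork sanding block standing where they are.

Things in the scene. Friction and masses are not known exactly. Their poses are not given: they have to be found in the camera images.
- case: Wooden screw case fixed to the bench: a box 130 mm deep (its x), 170 mm wide (its y) and 55 mm high on a 12 mm dark wooden foot 190 x 210 mm, so its rim is 67 mm above the bench. Origin: centre of the box at bench height. Its -x side is the front, with the release tab; +x is the hinge side; z is up.
- tab_press (a point): Where to press the red release tab: middle of the tab's top face (ridged), about 50 mm above the bench. The tab is a plate 36 mm wide (along case y) and 5 mm thick, sticking out level 48 mm to the front from its pivot, which lies 77 mm in front of the case's centre, 45 mm above the bench; this point is 34 mm in front of the pivot. An upright arm at the pivot, ending in a catch over the lid's front edge 82 mm above the bench, tips to the front as the tab goes down.
- tab (a joint): Angle of the release tab in rad: 0 = at rest, grows as its front is pressed down, 0.3 = stop (about 10 mm down at the press point, about 5 N there). It lets the lid go by about 0.2 and springs back when released. While it is shut, the lid cannot be raised.
- lid (a joint): Angle of the lid in rad: 0 = shut and latched, about 0.81 = where the spring under it lifts it after release (in about 0.5 s), 2.0 = fully open on its stop, leaning 25 degrees back beyond upright. Below upright (1.57) it sinks back, damped, to 0.81; beyond upright it sinks slowly (up to some seconds) back to the stop and stays.
- lid_hinge (a point): Middle of the lid's hinge line, on the case's rear wall (65 mm behind the case's centre), 67.5 mm above the bench. The hinge line runs along case y.
- lid_edge (a point): Middle of the lid's free front edge, on its underside; moves with the lid. The lid is a flat grey plate 132 mm long from the hinge, 170 mm wide, 6 mm thick, about 140 g; a push of a few newtons near this edge swings it.
- glue_mid (a point): Bystander: centre of an upright white glue bottle with a blue cap, 54 mm across, 150 mm high, loose.
- tin_mid (a point): Bystander: centre of a round brass-coloured tin with a pale lid, 68 mm across, 50 mm high, loose.
- sander_mid (a point): Bystander: centre of a cork sanding block with a dark wooden back, 90 x 45 x 30 mm, loose.

How it is judged:
On the way, in this order (a step that is already met when the one before it is completed fails the run):
1. the release tab is pressed (value of joint tab above 0.05 rad), for 0.02 s.
2. the lid springs part-way up (value of joint lid above 0.6 rad), for 0.1 s.
3. the lid is pushed back to its stop (value of joint lid above 1.85 rad), for 0.2 s.
At the end, for the whole second after the job is handed in: The lid rests fully open by itself (within 0.15 rad of its stop at 2.0 rad, at rest), the tab is released and back up (under 0.05 rad), and the bottle, tin and sanding block are within 30 mm of where they stood (value of joint lid above 1.85 rad and velocity of joint lid between -0.1 and 0.1 rad/s and value of joint tab below 0.05 rad and distance of each of glue_mid, tin_mid, sander_mid from where it was at the start of the episode below 0.03 m); the robot touches nothing.
It fails at once if a bystander (bottle, tin or sanding block) is lifted, carried, knocked or pushed 30 mm or more (distance of any of glue_mid, tin_mid, sander_mid from where it was at the start of the episode above 0.03 m).
It also fails if it takes over 45 s, if anything falls off the work surface, if the arm or the gripper's body presses on something with over 40 N, if the wrist force passes 120 N, or if a joint passes its speed limit or range.

ROBOT

A 6-joint arm with a two-finger parallel gripper is mounted at the origin on the work surface. World frame = base frame: x ahead of the robot, y to its left, z up, the work surface at z = 0. Lengths are in m, angles in rad, forces in N, time in s.
With the tool pointing down it reaches from about 0.375 to 0.9 m from the base axis. Payload 3.1 kg.
Tool frame: the origin (TCP) lies between the finger pads; the fingertips stand 11 mm ahead of it and the grasp point (between the pads) lies 8 mm behind it; z points along the fingers, y is the direction in which the jaws open and shut (so a half turn about z gives the same grasp; the last joint's range is limited). The gripper opens to 85 mm and grips with 20 to 120 N. Pads are 22 mm wide; open, the fingers measure 114 mm over their backs; the gripper's body (76 mm by 85 mm) begins 54 mm behind the grasp point. The pads swing forward as they close: fully open they stand 13 mm farther back than shut.
Start: joints at [-1.407, 0.527, 1.433, -0, 1.181, -0.178], TCP at [0.21, -0.589, 0.242] pointing down, gripper open.
Joint ranges: [-3.08, 3.08], [-0.75, 2.2], [0.22, 2.44], [-1.43, 4.57], [0, 2.65], [-2.85, 2.85]. Speed limits (rad/s): [2.79, 2.79, 3.14, 3.14, 3.14, 3.14].

INTERFACE

Orientations are given as a unit quaternion [x, y, z, w].
In Python, from station import manip gives the robot as it stands. The module is installed in compiled form; this text tells all that it offers.
- The arm moves only by the tool arm_command, never from a script. Its argument "rows" is a list of rows, each a list of 3 entries, a list of its own where there are three numbers: the shift along the world's x, y, z in mm, then the turn about the world's z in rad, then the closure, from -1 (fully open) to 1 (shut), so that 0 is half open. A call has 1 to 12 rows; each row shifts and turns the commanded pose from where the row before left it; what a row does not reach is not made up. A row lasts 1/8 s, in which the tool goes at most 62.5 mm and 10.7 degrees, less where a joint would pass 70% of its speed; a pose out of reach is approached as far as the arm can. A call with a gripper value outside its range is refused whole. The fingers move at their own pace and stop on an object; "squeeze" is the grip in N (left out, the last holds). Time passes only in rows, so rows that do not move let the fingers close. It gives the time, the measured TCP pose, the force and the opening at its end, in the units of the state.
- manip.sense(): the state, without advancing time (a new reading comes with each control period).
- manip.snapshot(name): name is "scene" or "top"; returns the picture (384x512x3 uint8, blue, green, red); there is no depth.
- manip.get_calibration(name): a dict with "fovy" (degrees; the focal length in pixels is half the picture's height over the tangent of half this angle, whatever the lens; pixels are square), "cx", "cy" (the principal point, pixels), "k1" (the pictures are not rectified: a ray, as slopes to the right and down, at radius r is drawn at 1 + k1 r^2 times it, then the intrinsics apply), "R" (3x3) and "t" (3): a world point X has camera coordinates R X + t. Camera axes: x right, y down, z forward; pixel columns grow to the right and rows downward; lengths in m; the calibration is good to about 2 mm. A picture is of the moment at which its call begins. get_calibration takes no time and is no camera call.
- manip.sign_off(): hands the job in, once; it reports no verdict.
The state is a dict: "t": time; "q": joint angles; "qd": joint speeds; "tau": joint torques, N m; "tcp_pos": TCP position; "tool_rot": TCP orientation; "force": force on the tool from outside, world axes, zero at the start; "ft_torque": the same for the moment, N m; "finger_gap": opening from 0.0 (shut) to 1.0 (fully open).
Only numpy, scipy, OpenCV 4.12 (cv2) and the standard library are available. Lean on these libraries where they do the work, as an engineer would, in place of code of your own. Each camera call takes 0.05 s, during which the arm holds its last target.

## Working session

There is one attempt and no reset: what is moved stays moved. The work goes in short steps, Python scripts to look and compute and a tool call to move; the robot and the scene stay as the last step left them, time stands still between calls to the robot, and variables do not carry over. Pictures are saved under pics/ and viewed, and the job is handed in when it is done.

Besides the shell and the picture viewer there is one more tool, called after "Call:" in YAML: its name, and indented under it one key for each argument. arm_command: Moves the arm, as the interface text tells. Its arguments: {"type":"object","properties":{"rows":{"type":"array","items":{"type":"array"}},"squeeze":{"type":"number"}},"required":["rows"]}

```bash
mkdir -p pics
python3 - <<'E'
from station import manip
import cv2
for n in ("scene","top"):
    cv2.imwrite(f"pics/{n}0.png",manip.snapshot(n))
    print(n,manip.get_calibration(n))
s=manip.sense();print(s['t'],s['tcp_pos'],s['tool_rot'],s['force'],s['finger_gap'])
E
```

```text
scene {'fovy': 42.65598783524183, 'cx': 249.4493167652004, 'cy': 187.97167197802932, 'k1': -0.12377503509906174, 'R': array([[-0.30140514,  0.95347404,  0.00649632],
       [ 0.77029677,  0.24750464, -0.58769409],
       [-0.56195893, -0.17212993, -0.80905714]]), 't': array([ 0.053621  , -0.42489693,  1.86969953])}
top {'fovy': 43.52907516275826, 'cx': 256.498256676192, 'cy': 189.59226104584496, 'k1': -0.18653506558777808, 'R': array([[-0.00660899, -0.99980062,  0.01884261],
       [-0.99402727,  0.00451585, -0.10903854],
       [ 0.10893171, -0.01945071, -0.99385892]]), 't': array([0.11363136, 0.5322186 , 1.3850789 ])}
0.1 [ 0.20941382 -0.58819775  0.24142118] [ 9.85430723e-01  1.70074369e-01 -4.48635200e-06 -9.99114244e-04] [-0.94527343  0.30106045  0.2631091 ] 1.0015264760782243
```

View pics/scene0.png

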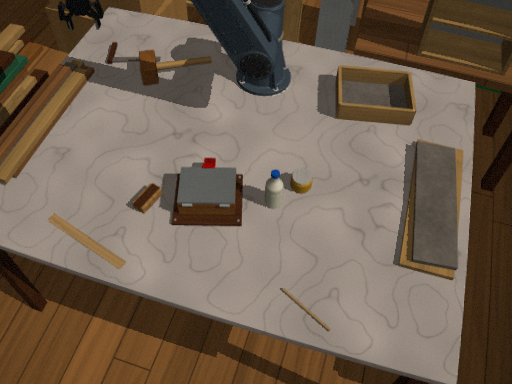

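View pics/top0.png

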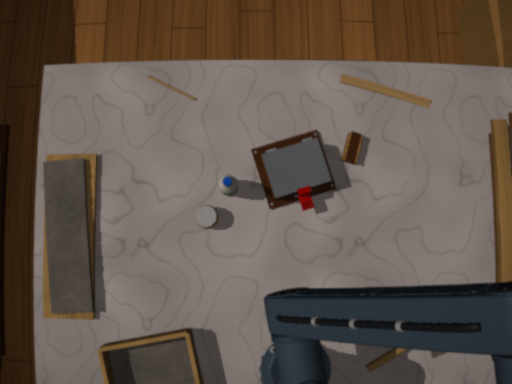

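The top view shows the case with its lid centred at about (296,167) and the red tab at (306,198). The bottle is at (229,184), the tin at (206,217) and the sander at (353,148). Next I'll measure these.

```bash
cat > h.py <<'E'
import numpy as np, cv2
from station import manip
def ray(name,uv):
    c=manip.get_calibration(name); f=192/np.tan(np.radians(c['fovy'])/2)
    K=np.array([[f,0,c['cx']],[0,f,c['cy']],[0,0,1]])
    p=cv2.undistortPoints(np.array(uv,float).reshape(-1,1,2),K,np.array([c['k1'],0,0,0.]))[:,0]
    d=np.c_[p,np.ones(len(p))]@c['R']; o=-c['R'].T@c['t']
    return o,d
def onz(name,uv,z):
    o,d=ray(name,uv); return o+d*((z-o[2])/d[:,2])[:,None]
def proj(name,X):
    c=manip.get_calibration(name); f=192/np.tan(np.radians(c['fovy'])/2)
    K=np.array([[f,0,c['cx']],[0,f,c['cy']],[0,0,1]])
    return cv2.projectPoints(np.array(X,float).reshape(-1,1,3),cv2.Rodrigues(c['R'])[0],c['t'],K,np.array([c['k1'],0,0,0.]))[0][:,0]
def big(m):
    n,l,s,c=cv2.connectedComponentsWithStats(m.astype(np.uint8)); i=1+np.argmax(s[1:,4]); return (l==i),c[i],s[i]
E
python3 - <<'E'
from h import *
for n in("top","scene"):
    im=cv2.imread(f"pics/{n}0.png").astype(int); b,g,r=im[...,0],im[...,1],im[...,2]
    red=(r>110)&(g<60)&(b<60); m,c,s=big(red); print(n,"red",c,s)
    print(' tab onz .05',onz(n,[c],.05))
    rc=cv2.minAreaRect(np.argwhere(m)[:,::-1].astype(np.float32));print(rc, onz(n,cv2.boxPoints(rc),.05).round(4).tolist())
    x0,x1,y0,y1=(250,340,125,212) if n=="top" else (170,245,160,228)
    w=np.zeros(red.shape,bool); w[y0:y1,x0:x1]=1
    grey=w&(abs(r-b)<30)&(r>60)&(r<150); m,c,s=big(grey); print("lid",c,s)
    rc=cv2.minAreaRect(np.argwhere(m)[:,::-1].astype(np.float32)); P=onz(n,cv2.boxPoints(rc),.0735); print(cv2.boxPoints(rc).tolist(),P.round(4).tolist(),onz(n,[c],.0735), [np.linalg.norm(P[i]-P[i-1]) for i in range(4)], [np.arctan2(*(P[i]-P[i-1])[[1,0]]) for i in range(4)])
    blue=(b>120)&(r<60); 
    m,c,s=big(blue); print("cap",c,s,onz(n,[c],.15))
    v=im[y0-5:y1+5,x0-40:x1+75].astype(np.uint8); cv2.imwrite(f"pics/{n}0z.png",cv2.resize(v,None,fx=3.9,fy=3.9,interpolation=cv2.INTER_CUBIC))
print(onz("top",[[229,184]],.15),onz("top",[[206,217]],.05),onz("top",[[353,148]],.03))
E
```

```text
top red [303.98333333 199.23333333] [299 196  13  10  60]
 tab onz .05 [[ 0.50171346 -0.02631573  0.05      ]]
((303.8823547363281, 198.47061157226562), (8.231931686401367, 11.661903381347656), 59.03623962402344) [[0.5056, -0.0054, 0.05], [0.5229, -0.0348, 0.05], [0.5023, -0.0468, 0.05], [0.485, -0.0174, 0.05]]
lid [294.54614708 164.56284793] [ 250  125   90   87 3413]
[[250.0, 125.0], [339.0, 125.0], [339.0, 211.0], [250.0, 211.0]] [[0.7161, 0.1291, 0.0735], [0.7167, -0.1308, 0.0735], [0.4653, -0.1237, 0.0735], [0.467, 0.1303, 0.0735]] [[0.59959986 0.00190004 0.0735    ]] [np.float64(0.24907458474641486), np.float64(0.25996260420817935), np.float64(0.25145974313728764), np.float64(0.25402925269888044)] [np.float64(-0.0049079670573975165), np.float64(-1.568568528729799), np.float64(3.1131115336282087), np.float64(1.5640764492803354)]
cap [226.22222222 180.83333333] [223 178   7   7  36] [[0.54352709 0.1942746  0.15      ]]
scene red [208.65591398 163.23655914] [203 158  13  10  93]
 tab onz .05 [[ 0.4991069  -0.03422471  0.05      ]]
((209.0, 162.5), (9.0, 12.0), 90.0) [[0.4845, -0.0589, 0.05], [0.4728, -0.0224, 0.05], [0.5073, -0.0099, 0.05], [0.5188, -0.0459, 0.05]]
lid [202.43304413 187.33044134] [ 170  160   72   68 2651]
[[170.0, 227.0], [170.0, 160.0], [241.0, 160.0], [241.0, 227.0]] [[0.7674, -0.0503, 0.0735], [0.5411, -0.1461, 0.0735], [0.4735, 0.0653, 0.0735], [0.7056, 0.1412, 0.0735]] [[ 0.60898139 -0.0118101   0.0735    ]] [np.float64(0.2012220845644113), np.float64(0.24571802804160076), np.float64(0.2219684192818809), np.float64(0.24423037695355995)] [np.float64(-1.2585769384885865), np.float64(-2.740835442240931), np.float64(1.8806407536583056), np.float64(0.31623699333221406)]
cap [275.6097561  172.73170732] [272 170   8   7  41] [[0.54698257 0.19421876 0.15      ]]
[[0.53491945 0.18680675 0.15      ]] [[0.45178652 0.25689766 0.05      ]] [[ 0.65689779 -0.17983013  0.03      ]]
```

View pics/top0z.png

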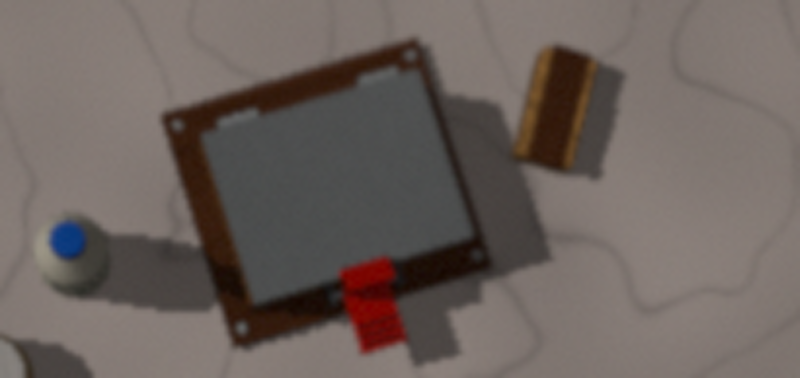

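View pics/scene0z.png

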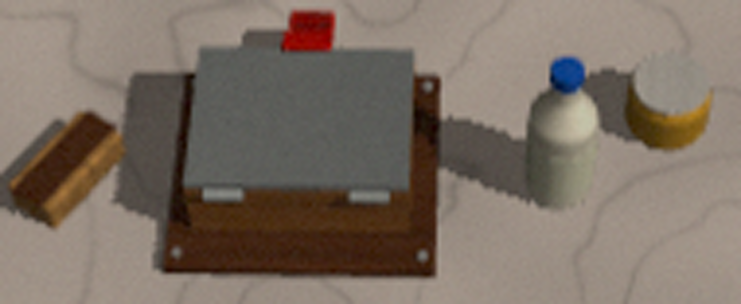

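Run:
```python
from h import *
def zz(P,o): return (np.array(P)+.5)/3.9-.5+np.array(o)
T=(210,120);S=(130,155)
for n,P,o,z in [("top",[(203,133),(410,70),(473,237),(250,305)],T,.0735),("top",[(177,125),(410,55),(477,256),(241,328)],T,.0125),("scene",[(187,185),(412,187),(412,48),(200,48)],S,.0735),("scene",[(176,253),(423,256),(429,86)],S,.0125),("top",[(342,270),(395,262),(405,340),(362,352)],T,.05),("top",[(355,308),(399,296),(405,340),(362,352)],T,.05)]:
    X=onz(n,zz(P,o),z); print(n,z,X[:,:2].round(4).tolist(),'mean',X.mean(0)[:2].round(4),[round(np.linalg.norm(X[i]-X[i-1]),4) for i in range(len(X))],[round(np.arctan2(*(X[i]-X[i-1])[[1,0]]),3) for i in range(len(X))])
```

```text
top 0.0735 [[0.6313, 0.096], [0.6788, -0.0584], [0.5534, -0.1023], [0.5041, 0.0627]] mean [ 5.919e-01 -5.000e-04] [np.float64(0.1315), np.float64(0.1615), np.float64(0.1328), np.float64(0.1723)] [np.float64(0.256), np.float64(-1.273), np.float64(-2.804), np.float64(1.861)]
top 0.0125 [[0.649, 0.1141], [0.7042, -0.0675], [0.5466, -0.1158], [0.4922, 0.0664]] mean [ 0.598  -0.0007] [np.float64(0.1639), np.float64(0.1897), np.float64(0.1649), np.float64(0.1902)] [np.float64(0.295), np.float64(-1.276), np.float64(-2.844), np.float64(1.861)]
scene 0.0735 [[0.6814, -0.0624], [0.6312, 0.0993], [0.5051, 0.057], [0.5564, -0.103]] mean [ 0.5935 -0.0023] [np.float64(0.1314), np.float64(0.1693), np.float64(0.133), np.float64(0.168)] [np.float64(0.314), np.float64(1.871), np.float64(-2.818), np.float64(-1.261)]
scene 0.0125 [[0.7064, -0.0687], [0.6505, 0.1135], [0.4929, 0.0666]] mean [0.6166 0.0371] [np.float64(0.2527), np.float64(0.1907), np.float64(0.1644)] [np.float64(-0.565), np.float64(1.868), np.float64(-2.852)]
top 0.05 [[0.532, -0.0074], [0.5379, -0.0472], [0.4795, -0.0536], [0.4708, -0.0214]] mean [ 0.5051 -0.0324] [np.float64(0.0628), np.float64(0.0402), np.float64(0.0587), np.float64(0.0334)] [np.float64(0.224), np.float64(-1.426), np.float64(-3.032), np.float64(1.834)]
top 0.05 [[0.5036, -0.0166], [0.5124, -0.0497], [0.4795, -0.0536], [0.4708, -0.0214]] mean [ 0.4916 -0.0353] [np.float64(0.0331), np.float64(0.0342), np.float64(0.0331), np.float64(0.0334)] [np.float64(0.143), np.float64(-1.311), np.float64(-3.024), np.float64(1.834)]
```

Call:
arm_command:
  rows:
    - [[25, 50, 0], -0.047, 1]
    - [[25, 50, 0], 0, 1]
    - [[25, 50, 0], 0, 1]
    - [[25, 50, 0], 0, 1]
    - [[25, 50, 0], 0, 1]
    - [[25, 50, 0], 0, 1]
    - [[25, 50, -10], 0, 1]
    - [[25, 50, -20], 0, 1]
    - [[25, 50, -30], 0, 1]
    - [[25, 50, -30], 0, 1]
    - [[25, 50, -20], 0, 1]
    - [[0, 0, 0], 0, 1]

```text
t: 1.6
tcp_pos: [0.4835, -0.0367, 0.1315]
tool_rot: [0.989, 0.15, -0.002, -0.001]
force: [0.2, -0.3, 0.7]
finger_gap: 0.001
```

```bash
cat > look.py <<'E'
import sys
from h import *
n,tag=sys.argv[1:]
im=manip.snapshot(n); x0,x1,y0,y1=(190,380,110,230) if n=="top" else (140,320,110,230)
cv2.imwrite(f"pics/{n}{tag}.png",cv2.resize(im[y0:y1,x0:x1],None,fx=4,fy=4,interpolation=cv2.INTER_CUBIC))
s=manip.sense();print(s['t'],s['tcp_pos'],s['force'])
E
python3 look.py top 1; python3 look.py scene 1
```

```text
1.65 [ 0.48347066 -0.03856024  0.13227029] [-0.30988139 -0.91234715  0.27051379]
1.7 [ 0.48349026 -0.03986594  0.13284625] [-0.37348307 -0.35642577  0.12847161]
```

View pics/top1.png

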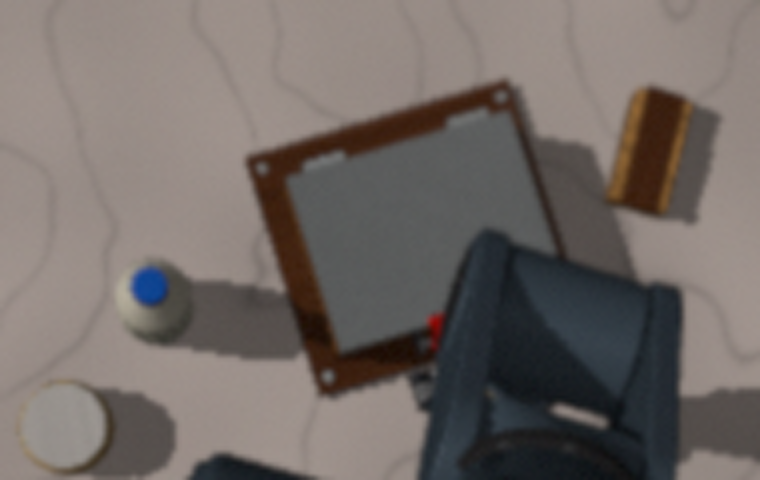

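View pics/scene1.png

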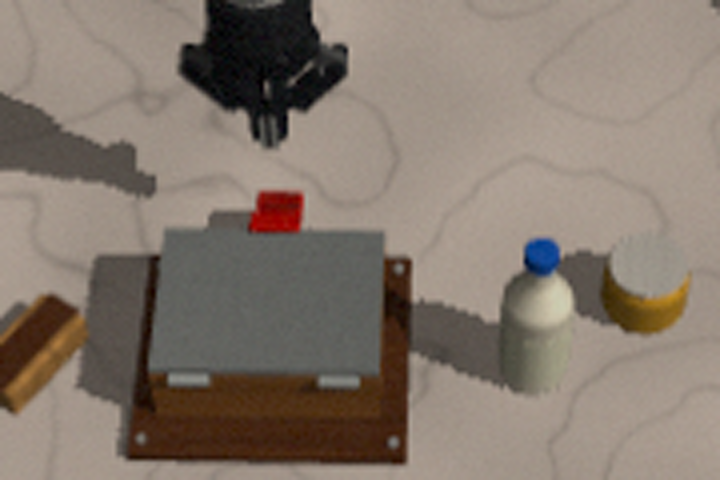

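Call:
arm_command:
  rows:
    - [[3, 5, -25], 0, 1]
    - [[0, 0, -25], 0, 1]
    - [[0, 0, -15], 0, 1]
    - [[0, 0, 0], 0, 1]
    - [[0, 0, -8], 0, 1]
    - [[0, 0, 0], 0, 1]

```text
t: 2.45
tcp_pos: [0.4873, -0.0357, 0.0605]
tool_rot: [0.989, 0.147, 0.001, 0.0]
force: [0.8, -0.1, 1.3]
finger_gap: -0.001
```

Call:
arm_command:
  rows:
    - [[0, 0, -4], 0, 1]
    - [[0, 0, -4], 0, 1]
    - [[0, 0, 0], 0, 1]
    - [[0, 0, 0], 0, 1]

```text
t: 2.95
tcp_pos: [0.4872, -0.0356, 0.0525]
tool_rot: [0.989, 0.147, 0.0, 0.0]
force: [-1.7, -2.6, 5.4]
finger_gap: -0.001
```

```bash
python3 look.py scene 2
```

```text
3.0 [ 0.48714513 -0.03560038  0.05244763] [-0.82851609 -2.70717458  4.94334245]
```

View pics/scene2.png

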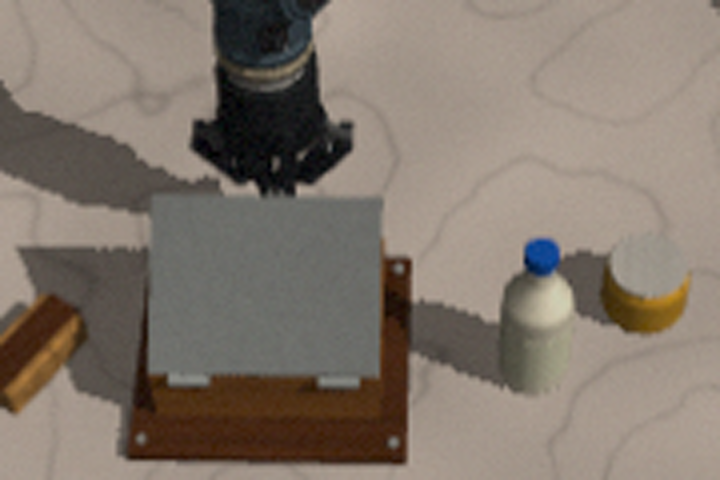

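Call:
arm_command:
  rows:
    - [[0, 0, 0], 0, 1]
    - [[0, 0, 0], 0, 1]
    - [[0, 0, 10], 0, 1]
    - [[0, 0, 30], 0, 1]
    - [[0, 0, 30], 0, 1]
    - [[0, 0, 30], 0, 1]
    - [[0, 0, 0], 0, 1]
    - [[0, 0, 0], 0, 1]

```text
t: 4.0
tcp_pos: [0.4861, -0.0348, 0.1518]
tool_rot: [0.989, 0.147, -0.001, -0.0]
force: [-0.5, 0.1, -0.7]
finger_gap: 0.003
```

```bash
python3 look.py scene 3;python3 look.py top 3
python3 - <<'E'
from h import *
c=np.array([.597,-.001,0]);a=.295
ux=np.array([np.cos(a),np.sin(a),0]);uy=np.array([-np.sin(a),np.cos(a),0])
for th in(.6,.7,.81):
    P=[c+ux*(.065-.132*np.cos(th)+.006*np.sin(th))+uy*y+np.array([0,0,.0675+.132*np.sin(th)+.006*np.cos(th)]) for y in(-.085,.085)]
    print(th,(proj("scene",P)-[140,110])*4,(proj("top",P)-[190,110])*4)
E
```

```text
4.05 [ 0.48586385 -0.03481251  0.151373  ] [ 0.44436309 -0.93391338 -0.09663689]
4.1 [ 0.48584645 -0.03486186  0.15116327] [-0.49849682  0.00281188 -0.37383374]
0.6 [[150.55006839 195.32703362]
 [381.96723281 197.99320726]] [[569.19242154 224.96559884]
 [331.81810351 297.89492642]]
0.7 [[147.87075051 195.47427783]
 [381.41180697 198.16263084]] [[567.89280972 210.7993671 ]
 [328.81843726 284.08090187]]
0.81 [[144.87286394 197.75461591]
 [380.76862752 200.47356093]] [[565.64757289 193.68639117]
 [324.88516902 267.27423975]]
```

View pics/scene3.png

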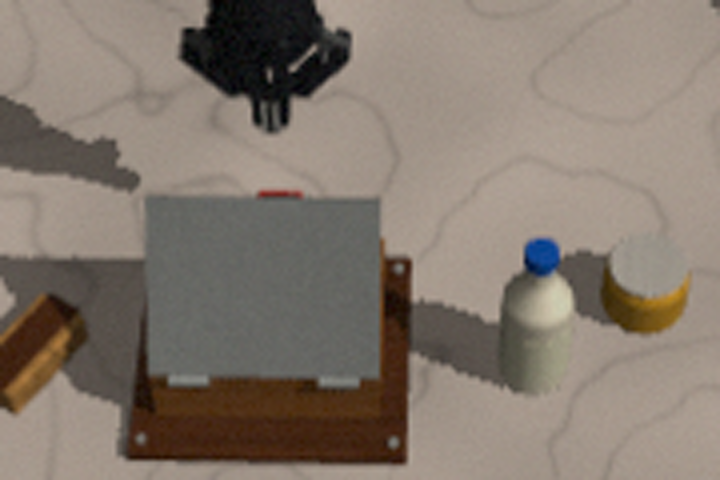

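View pics/top3.png

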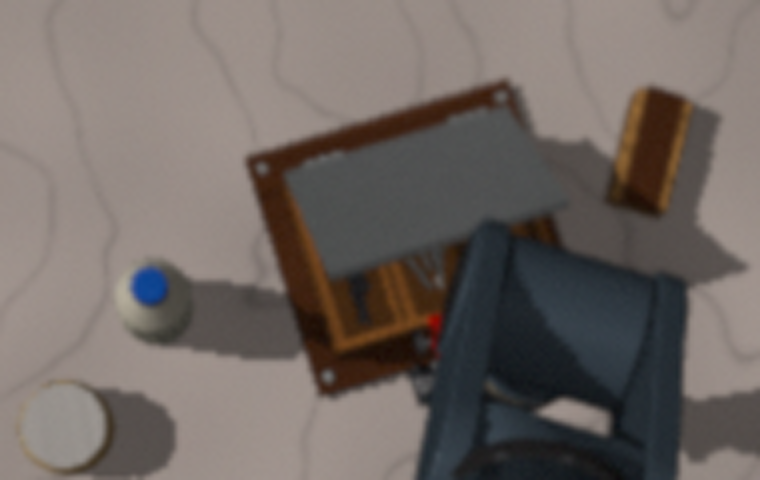

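Call:
arm_command:
  rows:
    - [[25, 8, 0], 0, 1]
    - [[25, 8, 2], 0, 1]
    - [[15, 5, 1], 0, 1]
    - [[8, 2, 0], 0, 1]
    - [[0, 0, 0], 0, 1]
    - [[4, 1, 0], 0, 1]
    - [[0, 0, 0], 0, 1]

```text
t: 4.97
tcp_pos: [0.5631, -0.0112, 0.1551]
tool_rot: [0.989, 0.147, -0.001, -0.0]
force: [-1.4, -0.5, 0.6]
finger_gap: -0.001
```

```bash
python3 look.py scene 4
```

```text
5.025 [ 0.56311363 -0.01121293  0.15511645] [-1.66606813 -0.0855108  -0.09800793]
```

View pics/scene4.png

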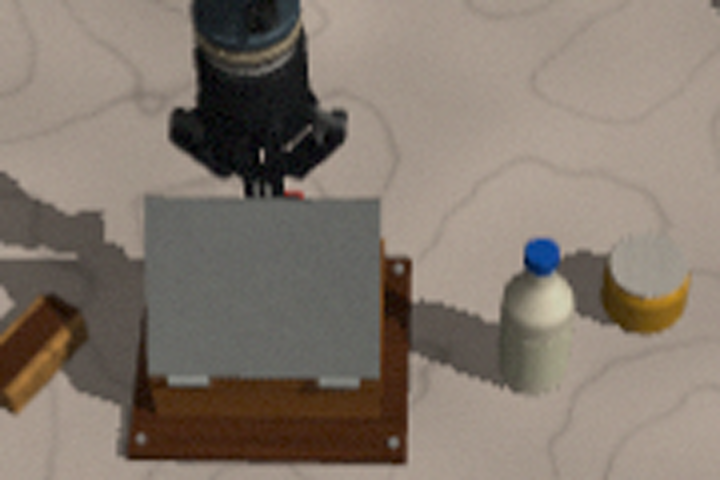

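The fingers are behind the lid's front edge at (263,190), and the force suggests light contact. I'll follow the arc from here.

Call:
arm_command:
  rows:
    - [[10, 3, 8], 0, 1]
    - [[10, 3, 8], 0, 1]
    - [[11, 3, 6], 0, 1]
    - [[11, 4, 6], 0, 1]
    - [[12, 4, 4], 0, 1]
    - [[12, 4, 3], 0, 1]
    - [[11, 3, 1], 0, 1]
    - [[10, 3, 0], 0, 1]
    - [[0, 0, 0], 0, 1]

```text
t: 6.15
tcp_pos: [0.6515, 0.0159, 0.1909]
tool_rot: [0.989, 0.147, 0.0, 0.0]
force: [0.1, 0.3, -0.2]
finger_gap: 0.003
```

```bash
python3 look.py scene 5
```

```text
6.2 [0.65080822 0.01581106 0.19080304] [-0.38862985  0.46032871 -0.31779429]
```

View pics/scene5.png

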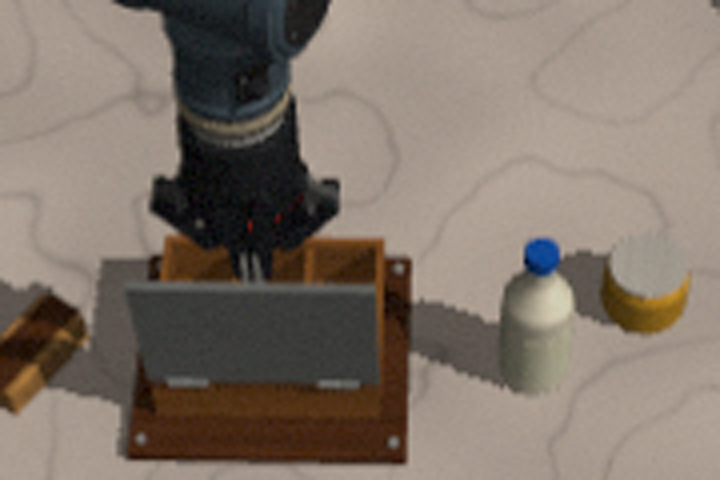

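Call:
arm_command:
  rows:
    - [[9, 3, -1], 0, 1]
    - [[9, 3, -2], 0, 1]
    - [[8, 2, -2], 0, 1]
    - [[6, 2, 0], 0, 1]
    - [[3, 1, 0], 0, 1]
    - [[0, 0, 0], 0, 1]
    - [[0, 0, 0], 0, 1]

```text
t: 7.08
tcp_pos: [0.6855, 0.0267, 0.1862]
tool_rot: [0.989, 0.147, -0.0, -0.0]
force: [-0.3, 0.5, -0.1]
finger_gap: 0.002
```

```bash
python3 look.py scene 6
python3 - <<'E'
from h import *
c=np.array([.597,-.001,0]);a=.295
ux=np.array([np.cos(a),np.sin(a),0]);uy=np.array([-np.sin(a),np.cos(a),0])
for th in(1.57,1.7,1.8,1.9,2.0):
    P=[c+ux*(.065-.132*np.cos(th))+uy*y+np.array([0,0,.0675+.132*np.sin(th)]) for y in(-.085,.085)]
    print(th,(proj("scene",P)-[140,110])*4)
E
```

```text
7.125 [0.68552735 0.02665664 0.18625853] [-0.68749776  0.20046837 -0.59214259]
1.57 [[126.8694494  266.18409176]
 [376.34413027 269.25932786]]
1.7 [[124.42656037 287.29818958]
 [375.62234964 290.46186271]]
1.8 [[122.83324527 304.8453444 ]
 [375.11284777 308.07945704]]
1.9 [[121.51584142 323.29861502]
 [374.65111565 326.60407163]]
2.0 [[120.49497209 342.42897588]
 [374.2437762  345.80548644]]
```

View pics/scene6.png

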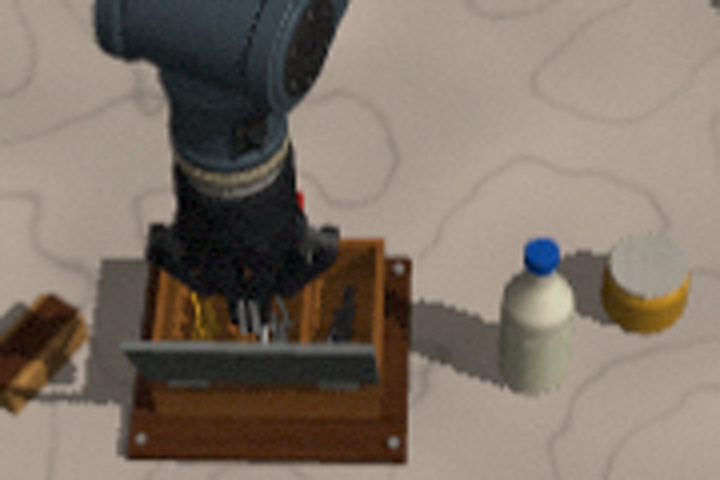

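The lid's edge is at row 342–346, which matches 2.0 rad. Now I'll withdraw.

Call:
arm_command:
  rows:
    - [[-15, -5, 5], 0, 1]
    - [[-20, -6, 30], 0, 1]
    - [[-20, -6, 40], 0, 1]
    - [[-40, -12, 30], 0, 1]
    - [[-45, -15, 0], 0, 1]
    - [[-45, -40, 0], 0, 1]
    - [[-10, -60, 0], 0, 1]
    - [[0, -60, 0], 0, 1]
    - [[0, -60, 0], 0, 1]
    - [[0, 0, 0], 0, 1]
    - [[0, 0, 0], 0, 1]
    - [[0, 0, 0], 0, 1]

```text
t: 8.62
tcp_pos: [0.4905, -0.2358, 0.2912]
tool_rot: [0.989, 0.148, -0.0, -0.0]
force: [0.7, 0.3, -0.7]
finger_gap: 0.001
```

```bash
python3 look.py scene 7;python3 look.py top 7
```

```text
8.675 [ 0.4906778  -0.23575072  0.29125215] [ 0.15717203  0.13592226 -0.02926068]
8.725 [ 0.4908146  -0.23582723  0.291323  ] [0.70731202 0.20552761 0.31541773]
```

View pics/scene7.png

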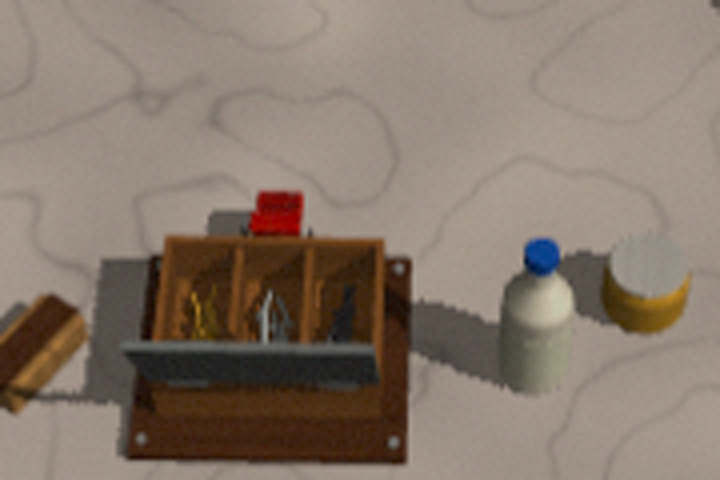

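View pics/top7.png

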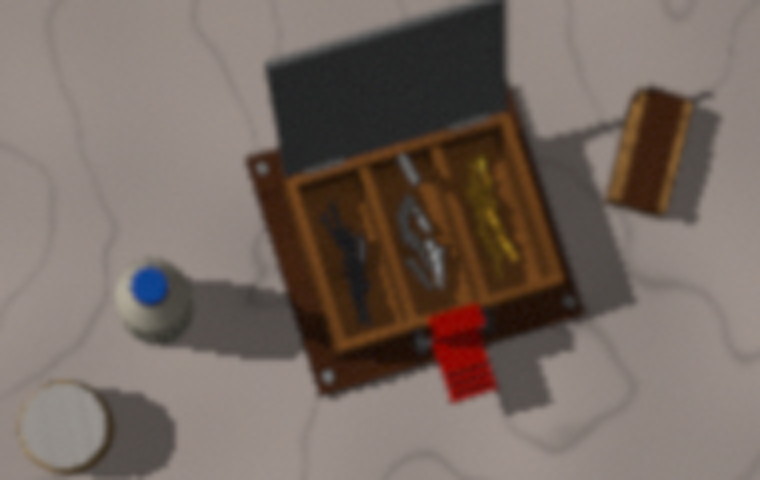

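The lid is still fully open, with its edge at rows 342–346 in the scene view. The tab is back up at (280,205), the bystanders haven't moved, and the arm is clear.

```bash
python3 -c "
from station import manip
print(manip.sign_off())"
```

```text
the job is handed in; nothing more can be done
None
```

The screw case is open: I pressed the red tab with the shut fingers, and the lid sprang up to about 0.8 rad. I then pushed its free edge back along its arc to the stop, withdrew, and handed the job in at about 8.7 s.

- **Lid:** in the last pictures, taken after I had moved clear, its edge was where 2.0 rad puts it, the same as before I withdrew.
- **Tab:** it is back up at rest.
- **Bystanders:** the bottle, tin and sanding block look unmoved.
- **Forces:** the tab press read about 5 N upward (about 6 N in all). The readings while pushing the lid were under 2 N, and about zero at the end.

No check failed. The only disagreement was in finding the case: its foot and its lid gave centres about 4 mm apart. I used a point between the two, and it made no difference to the result.

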